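Load the flask press and screw it down

TASK

Load and close the little flask press. With the fingertips, push the flask's carrier plate in by its upturned lip until the plate is fully home against the end stop, then push the spokes of the press handle round, clockwise seen from above, until the pressure plate bears tightly on the flask and the handle will go no farther. Only push: nothing is gripped or lifted, the other things on the table stay where they are, and the hand is clear of everything at the end.

Things in the scene. Friction and masses are not known exactly. Their poses are not given: they have to be found in the camera images.
- press: Fixed grey C-frame bench press. Origin: on the table, straight below the screw axis. z up; +y is the side the flask is loaded from (about the robot's left), +x points to the column at the back. Foot: y -60 to +90 mm, x -42 to +68 mm. Column at x 40 to 67 mm. The arm over the flask spans z 119 to 147 mm; the nut boss round the screw (20 mm radius) ends at z 157 mm; the handle is above that.
- bed (a point): Point on the press's steel bed, on the screw axis, 14 mm above the table (axes as the press). Two guide rails run along y, inner faces at x = +-33.5 mm, 8 mm above the bed. The end stop's face is at y = -41.5 mm, 14 mm above the bed.
- flask: Oval brass flask (54 x 74 mm, top 56 mm above origin) fixed on a steel carrier plate 62 mm wide, 4 mm thick, lying on the bed between the rails (2.5 mm play each side); 0.6 to 1 kg. Origin: plate underside, below the flask's middle. y as the press's: plate from y -40.5 mm (meets the stop) to the lip at +115.5 mm. Starts 28 to 45 mm out; home at y = -1 mm in press frame. Slides with 4 to 12 N.
- lip (a point): Middle of the outer face of the carrier plate's upturned lip: the face looks along the flask's +y and is pushed along -y. The lip is 44 mm wide (flask x), 4 mm thick, and its top edge is 10 mm above this point, 44 mm above the table. This point is 34 mm above the table; below the lip's foot there are 14 mm of air to the table.
- press_handle (a joint): Turn of the three-spoked handle, rad; grows clockwise seen from above and lowers the pressure plate and the handle itself by 3.18 mm a radian (20 mm a turn). 0 with the plate right up; starts at 0.1 to 3.8; the plate meets the home flask at about 6.6; the thread ends at 7.2. Stays where it is left; takes 0.15 N m until the plate meets the flask, then stiffens steeply.
- handle_hub (a point): Centre of the handle's hub on the screw axis, at the spokes' middle line: 205 mm above the table with the joint at 0, 184 mm when the plate meets the flask. Hub radius 15.5 mm, 13 mm up and down, a stub to 19 mm above. Three level steel spokes, 9 mm thick, at 120 degrees, each ending in a black ball of 19 mm diameter, its centre 62 mm from the axis.
- spoke_ball (a point): Centre of the ball on the end of one of the three spokes (62 mm from the screw axis); the other two lie 120 and 240 degrees round.
- pressure_plate: Round steel plate of 54 mm diameter at the lower end of the screw; its underside is 10 mm below this origin. With the handle at 0 the underside is 91 mm above the table, 21 mm over the flask's top (70 mm above the table).
- cast_d: Bystander: yellowish plaster cast, 57 x 70 x 26 mm, beside the press on the side away from the lip. Leave where it is.
- jar_wax: Bystander: small jar with a screw lid, 44 mm diameter, 50 mm high, beside the press on the side away from the lip. Leave where it is.
- bowl: Bystander: blue rubber mixing bowl, 100 mm across, 60 mm high, left of the press. Leave where it is.
- bur_block: Bystander: small wooden block with burs standing in it, 34 x 70 x 43 mm, left of the press near the table's front edge. Leave where it is.
- cast_a: Bystander: plaster cast, 59 x 72 x 27 mm, standing on the two stacked cartons at the left. Leave where it is.
- caliper: Bystander: steel sliding caliper lying flat, 170 x 50 x 8 mm, on the left near the table's front edge. Leave where it is.

How it is judged:
By the outcome, as a careful person would: the job done as asked, in the order asked, and still so for the second after the job is handed in, with the robot touching nothing.
It also fails if it takes over 51 s, if anything falls off the work surface, if the arm or the gripper's body presses on something with over 40 N, if the wrist force passes 120 N, or if a joint passes its speed limit or range.

ROBOT

A 7-joint arm with a two-finger parallel gripper is mounted at the origin on a cart in front of the work surface, level with it; the furniture and walls round the work are solid. World frame = base frame: x ahead of the robot, y to its left, z up, the work surface at z = 0. Lengths are in m, angles in rad, forces in N, time in s.
With the tool pointing down it reaches from about 0.4 to 0.85 m from the base axis. Payload 4.4 kg.
Tool frame: the origin (TCP) lies at the centre of the arm's flange, where the gripper is bolted on; the fingertips stand 199 mm ahead of it and the grasp point (between the pads) lies 180 mm ahead of it (r.pinch_z is the distance from the TCP to the grasp point, in m); z points along the fingers, y is the line along which they close (so a half turn about z gives the same grasp; the last joint's range is limited). The gripper opens to 94 mm and grips with 3 to 60 N. Pads are 16 mm wide; open, the fingers measure 119 mm over their backs; the gripper's body (75 mm by 177 mm) begins 78 mm behind the grasp point.
Start: joints at [-1.269, 0.628, 0.038, 1.517, -0.027, 0.996, -0.02], TCP at [0.234, 0.607, 0.405] pointing down, gripper open.
Joint ranges: [-3.06, 3.06], [-0.37, 2.12], [-1.25, 1.32], [0.18, 2.47], [-1.1, 4.24], [0.23, 1.98], [-2.94, 2.94]. Speed limits (rad/s): [2.57, 2.57, 3.14, 3.14, 3.14, 3.14, 3.14].

INTERFACE

Orientations are given as a 3x3 rotation matrix whose columns are the frame's x, y, z axes.
In Python, from workcell import monitor, optics, order, r gives the robot as it stands. The module is installed in compiled form; this text tells all that it offers.
- The arm moves only by the tool play_rows, never from a script. Its argument "plan" is a list that holds one entry, the list of rows, each a list of 7 numbers: the turn, a rotation vector about the tool's x, y, z in rad, then the shift along the tool's x, y, z in mm, then the finger opening in mm, from 0 to 94. In form: [[[rx, ry, rz, dx, dy, dz, hand], ...]]. A call has 1 to 20 rows; each row is the pose to reach, as a shift and turn from the pose commanded when the call began, along the tool's axes at that moment; what a row does not reach only later rows make up. A row lasts 1/8 s, in which the tool goes at most 62.5 mm and 10.7 degrees, less where a joint would pass 70% of its speed; a pose out of reach is approached as far as the arm can. A call with a gripper value outside its range is refused whole. The fingers move at their own pace and stop on an object; "newtons" is the grip in N (left out, the last holds). Time passes only in rows, so rows that repeat a pose let the fingers close. It gives the time, the measured TCP pose, the force, the opening and the grip force at its end, in the units of the state.
- monitor.observe(): the state, without advancing time (a new reading comes with each control period).
- optics.grab_frame(name): name is "scene" or "top" or "wrist"; returns (picture, depth): 480x640x3 uint8, red, green, blue; 480x640 float32, m along the optical axis (not along the pixel's ray), 0 where there is no reading.
- optics.get_calibration(name): a dict with "vfov" (degrees; the focal length in pixels is half the picture's height over the tangent of half this angle, whatever the lens; pixels are square), "cx", "cy" (the principal point, pixels), "R" (3x3) and "t" (3): a world point X has camera coordinates R X + t; the wrist camera has in their place "T_tool_cam" (4x4, takes a point from camera to tool coordinates, whose origin is the TCP and whose axes are the flange's). Camera axes: x right, y down, z forward; pixel columns grow to the right and rows downward; lengths in m; the calibration is good to about 2 mm. A picture is of the moment at which its call begins: read the wrist's pose just before it. get_calibration takes no time and is no camera call.
- order.hand_in(): hands the job in; it is judged then, once.
The state is a dict: "clock": time; "q": joint angles; "qvel": joint speeds; "joint_torque": joint torques, N m; "tool_pos": TCP position; "tcp_rot": TCP orientation; "contact_force": force on the tool from outside, world axes, zero at the start; "torque": the same for the moment, N m; "grip_width": finger opening in m; "gripper_force": force on a finger pad.
Only numpy, scipy, OpenCV 4.12 (cv2) and the standard library are available. Lean on these libraries where they do the work, as an engineer would, in place of code of your own. Each camera call takes 0.05 s, during which the arm holds its last target. There are 200 camera calls.

## Working session

There is one attempt and no reset: what is moved stays moved. The work goes in short steps, Python scripts to look and compute and a tool call to move; the robot and the scene stay as the last step left them, time stands still between calls to the robot, and variables do not carry over. Pictures are saved under pics/ and viewed, at most 10 in all, crops included, and the job is handed in when it is done.

Besides the shell and the picture viewer there is one more tool, called after ">>>" as a command line: name --argument value ..., lists and objects as JSON in quotes. play_rows: Moves the arm, as the interface text tells. Its arguments: {"type":"object","properties":{"plan":{"type":"array","items":{"type":"array","items":{"type":"array","items":{"type":"number"}}}},"newtons":{"type":"number"}},"required":["plan"]}

```bash
mkdir -p pics; cat > h.py <<'E'
import numpy as np, cv2
from workcell import monitor, optics, order, r
def grab(n,f):
    s=monitor.observe(); im,d=optics.grab_frame(n); c=optics.get_calibration(n)
    if f: cv2.imwrite('pics/'+f,im[:,:,::-1])
    fl=240/np.tan(np.radians(c['vfov'])/2)
    v,u=np.mgrid[:480,:640]
    P=np.stack([(u-c['cx'])/fl*d,(v-c['cy'])/fl*d,d],-1)
    if 'R' in c: W=(P-c['t'])@np.array(c['R'])
    else:
        T=np.array(c['T_tool_cam']); W=(P@T[:3,:3].T+T[:3,3])@np.array(s['tcp_rot']).T+s['tool_pos']
    W[d==0]=np.nan
    return im,d,W,c
E
python3 - <<'E'
from h import *
for n in ('scene','top'):
    im,d,W,c=grab(n,n+'1.png'); np.savez(n+'1.npz',im=im,W=W); print({k:np.round(v,3) for k,v in c.items()})
s=monitor.observe();print(s)
E
```

```text
{'vfov': np.float64(48.972), 'cx': np.float64(323.527), 'cy': np.float64(234.801), 'R': array([[ 0.424, -0.906, -0.019],
       [-0.537, -0.234, -0.811],
       [ 0.73 ,  0.353, -0.585]]), 't': array([-0.087,  0.361,  0.919])}
{'vfov': np.float64(50.198), 'cx': np.float64(314.887), 'cy': np.float64(240.16), 'R': array([[ 0.01 , -1.   , -0.011],
       [-0.984, -0.008, -0.178],
       [ 0.178,  0.012, -0.984]]), 't': array([0.097, 0.446, 0.989])}
{'clock': 0.1, 'q': array([-1.26880029,  0.62923391,  0.03848415,  1.51822468, -0.02697932,
        0.99628288, -0.02002043]), 'qvel': array([ 0.0013079 , -0.00172779, -0.00053512, -0.00310547, -0.00084417,
       -0.00129105, -0.00048402]), 'joint_torque': array([ 3.29529110e-03, -5.50799489e+01,  1.14753339e+00, -1.87120396e+01,
       -5.21515310e-02,  1.91582611e-02,  3.38090422e-05]), 'tool_pos': array([0.23361426, 0.60630502, 0.40387317]), 'tcp_rot': array([[-9.33107676e-01,  3.59596690e-01, -5.34810266e-04],
       [ 3.59597084e-01,  9.33106407e-01, -1.53971424e-03],
       [-5.46412591e-05, -1.62903539e-03, -9.99998672e-01]]), 'contact_force': array([-0.27468165, -0.09524699, -0.46985869]), 'torque': array([-0.0228499 ,  0.04421462,  0.014519  ]), 'gripper_force': 0.0, 'grip_width': 0.09403608461886043}
```

View pics/scene1.png

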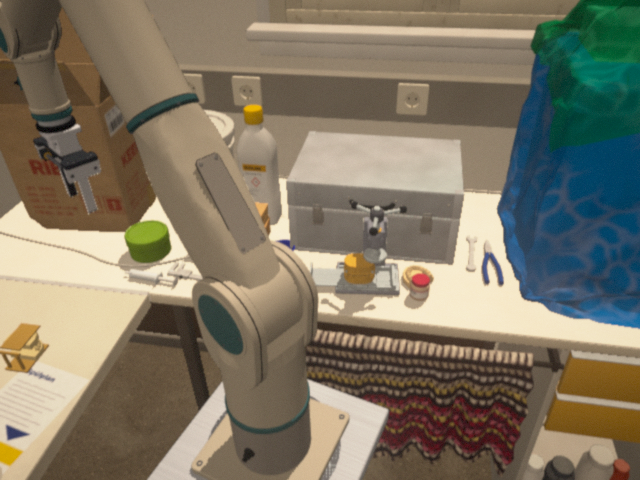

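View pics/top1.png

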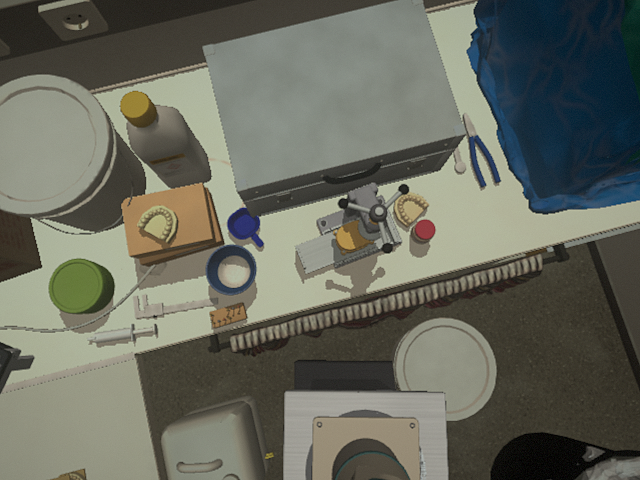

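The press is centred near (378,212) in the top view. Its handle balls are at (343,204), (404,188) and (387,247), the lip is near (298,260), and the big case stands close behind it.

```bash
python3 - <<'E'
from h import *
z=np.load('top1.npz');im=z['im'];W=z['W']
a=im[165:290,285:445]; cv2.imwrite('pics/topc.png',cv2.resize(a,(800,625),interpolation=cv2.INTER_CUBIC)[:600,:,::-1])
np.set_printoptions(precision=3,suppress=True)
for p in [(343,204),(404,188),(387,247),(378,212),(298,260),(308,275),(300,243),(350,240),(360,190),(392,180),(340,175),(440,150),(300,200),(240,205)]:
    u,v=p;print(p,np.nanmedian(W[v-1:v+2,u-1:u+2].reshape(-1,3),0))
E
```

```text
(343, 204) [0.479 0.052 0.203]
(404, 188) [ 0.508 -0.053  0.204]
(387, 247) [ 0.405 -0.022  0.204]
(378, 212) [ 0.463 -0.006  0.214]
(298, 260) [0.41  0.136 0.   ]
(308, 275) [0.379 0.115 0.   ]
(300, 243) [0.446 0.133 0.002]
(350, 240) [0.441 0.032 0.07 ]
(360, 190) [0.52  0.018 0.146]
(392, 180) [ 0.578 -0.059  0.018]
(340, 175) [0.548 0.055 0.147]
(440, 150) [ 0.598 -0.13   0.146]
(300, 200) [0.527 0.132 0.046]
(240, 205) [0.527 0.261 0.001]
```

View pics/topc.png

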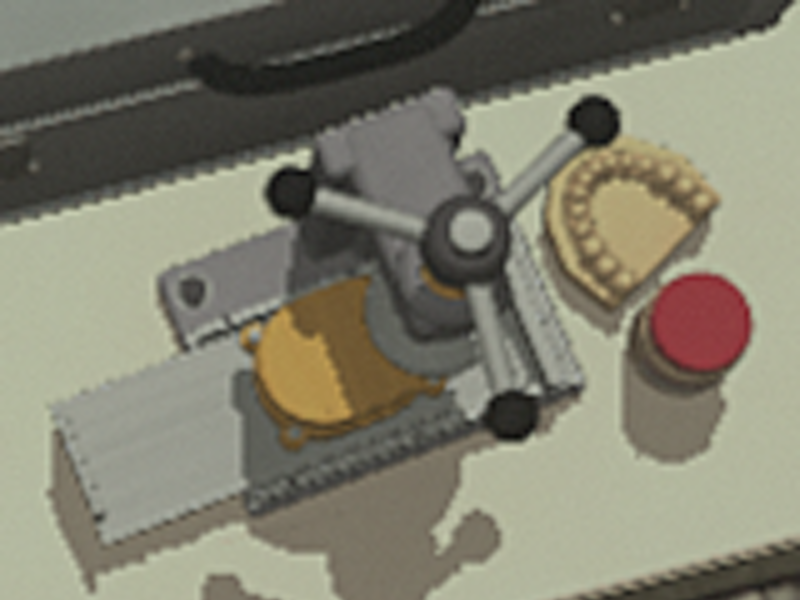

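The crop shows the lip edge from (55,405) to (100,540), hub (466,240), balls (293,190), (593,120), (512,412). Next: fit these from the depth.

```bash
python3 - <<'E'
from h import *
np.set_printoptions(precision=4,suppress=True)
z=np.load('top1.npz');im=z['im'].astype(int);W=z['W']
B=[]
for u,v in [(343,204),(404,188),(387,247)]:
    w=W[v-7:v+8,u-7:u+8].reshape(-1,3);m=(w[:,2]>.19)&(im[v-7:v+8,u-7:u+8].max(2).ravel()<70);w=w[m]
    B.append([(w[:,0].min()+w[:,0].max())/2,(w[:,1].min()+w[:,1].max())/2,np.median(w[:,2])]);print(B[-1],m.sum(),w[:,2].max(),w.mean(0))
B=np.array(B)
A=np.c_[2*B[:,:2],np.ones(3)];c=np.linalg.solve(A,(B[:,:2]**2).sum(1));print('circ',c[:2],np.linalg.norm(B[:,:2]-c[:2],axis=1),'mean',B[:,:2].mean(0))
d=B[:,:2]-B[:,:2].mean(0);print('ang deg',np.degrees(np.arctan2(d[:,1],d[:,0])))
for n in('top','scene'):
  z=np.load(n+'1.npz');W=z['W'].reshape(-1,3)
  def sel(lo,hi,x0,x1,y0,y1):
    return W[(W[:,2]>lo)&(W[:,2]<hi)&(W[:,0]>x0)&(W[:,0]<x1)&(W[:,1]>y0)&(W[:,1]<y1)]
  for nm,L in(('lip',sel(.028,.05,.36,.5,.09,.2)),('plate',sel(.012,.026,.36,.5,.06,.2)),('flask',sel(.066,.074,.38,.52,-.02,.1)),('arm',sel(.115,.16,.42,.53,-.06,.05)),('handle',sel(.19,.23,.35,.56,-.1,.1))):
    if len(L)<5: print(n,nm,len(L));continue
    (cx,cy),wh,a=cv2.minAreaRect((L[:,:2]*1000).astype(np.float32));print(n,nm,len(L),L.mean(0),L.min(0),L.max(0),'rect',cx,cy,wh,a)
  b=W[(W[:,2]>.1)&(W[:,0]>.5)&(W[:,0]<.8)&(abs(W[:,1])<.3)];
  print('case front', [(y,b[abs(b[:,1]-y)<.01][:,0].min()) for y in(-.12,-.08,.06,.1,.15,.2) if (abs(b[:,1]-y)<.01).any()], b[:,2].max())
E
```

```text
[np.float64(0.481093439913616), np.float64(0.04973829303967829), np.float64(0.20188322632492345)] 79 0.20575340678625847 [0.4804 0.0516 0.2012]
[np.float64(0.5080753305847865), np.float64(-0.05282550009616037), np.float64(0.20126552615596452)] 73 0.20660896018113847 [ 0.507  -0.0525  0.2011]
[np.float64(0.40477240565148065), np.float64(-0.02232541612649907), np.float64(0.20122694465739782)] 86 0.2054369440616905 [ 0.404  -0.0218  0.201 ]
circ [ 0.4647 -0.0094] [0.0614 0.0614 0.0614] mean [ 0.4646 -0.0085]
ang deg [  74.2229  -45.6046 -166.9715]
top lip 48 [0.4086 0.1304 0.043 ] [0.3886 0.1221 0.0318] [0.4283 0.1387 0.0473] rect 408.4656982421875 130.2105255126953 (42.92192077636719, 4.035470962524414) 22.037660598754883
top plate 1175 [0.4287 0.0938 0.0177] [0.381 0.06  0.012] [0.4993 0.1423 0.0258] rect 441.23284912109375 94.68956756591797 (95.96692657470703, 94.420654296875) 21.928926467895508
top flask 585 [0.4484 0.0326 0.0696] [ 0.4228 -0.0028  0.066 ] [0.5034 0.0597 0.0738] rect 460.4718933105469 37.51543426513672 (78.47926330566406, 55.77168655395508) 24.448270797729492
top ar
[... 1126 characters left out ...]
68.98567962646484, 100.74253845214844) 88.05777740478516
scene arm 469 [ 0.4728 -0.005   0.1395] [ 0.4395 -0.0319  0.1152] [0.5291 0.0399 0.1584] rect 481.7554931640625 2.200939178466797 (84.50687408447266, 56.597190856933594) 15.14420223236084
scene handle 798 [0.4957 0.0173 0.1999] [ 0.3951 -0.0623  0.19  ] [0.56   0.0998 0.2149] rect 502.62158203125 7.8485107421875 (207.08004760742188, 108.75313568115234) 44.03268051147461
case front [(-0.12, np.float64(0.5879558576806975)), (-0.08, np.float64(0.5714230028992484)), (0.06, np.float64(0.5333285231362365)), (0.1, np.float64(0.5267385806237682)), (0.15, np.float64(0.5069069075645878)), (0.2, np.float64(0.5029237761990536))] 0.5885712486743724
```

```bash
cat >> h.py <<'E'
np.set_printoptions(precision=3,suppress=True)
S=np.array([.4646,-.009]); a=np.radians(22); PX=np.array([np.cos(a),np.sin(a)]); PY=np.array([-np.sin(a),np.cos(a)])
def press(px,py): return S+PX*px/1000+PY*py/1000
def delta(xy,tipz):
    s=monitor.observe(); return np.array(s['tcp_rot']).T@(np.r_[xy,tipz+.199]-s['tool_pos'])*1000
E
python3 - <<'E'
from h import *
s=monitor.observe();R=s['tcp_rot']
print(delta(press(-6,178),.205), press(-6,178))
Rt=np.column_stack([np.r_[-PY,0]*-1,np.r_[PX,0],[0,0,-1]]); 
print(np.linalg.det(Rt)); print(cv2.Rodrigues(R.T@Rt)[0].ravel())
E
```

```text
[-310.847 -365.161    0.485] [0.392 0.154]
0.9999999999999999
[-0.002  0.001  0.819]
```

>>> play_rows --plan '[[[0,0,0.1,-30,-36,0,0],[0,0,0.2,-70,-82,0,0],[0,0,0.3,-110,-129,0,0],[0,0,0.4,-150,-176,0,0],[0,0,0.5,-190,-223,0,0],[0,0,0.6,-230,-270,0,0],[0,0,0.7,-265,-311,0,0],[0,0,0.78,-292,-343,0,0],[-0.002,0.001,0.819,-311,-365,0,0],[-0.002,0.001,0.819,-311,-365,0,0],[-0.002,0.001,0.819,-311,-365,0,0],[-0.002,0.001,0.819,-311,-365,0,0]]]' --newtons 20

```text
clock: 1.6
tool_pos: [0.3923, 0.1553, 0.4045]
tcp_rot: [[-0.377, 0.926, 0.0], [0.926, 0.377, 0.002], [0.002, 0.001, -1.0]]
contact_force: [-0.7, 0.8, 0.1]
grip_width: 0.0003
gripper_force: 0.0
```

```bash
python3 - <<'E'
from h import *
s=monitor.observe();print(s['clock'],s['tool_pos'],s['tcp_rot'],s['q'],s['contact_force'],s['grip_width'])
print(delta(press(-6,178),.027))
grab('wrist','w1.png')
E
```

```text
1.6 [0.392 0.155 0.405] [[-0.377  0.926  0.   ]
 [ 0.926  0.377  0.002]
 [ 0.002  0.001 -1.   ]] [-0.68   0.32   0.309  2.122 -0.149  0.718  0.113] [-0.742  0.771  0.064] 0.0003175577197736299
[ -1.78   -0.695 178.538]
```

View pics/w1.png

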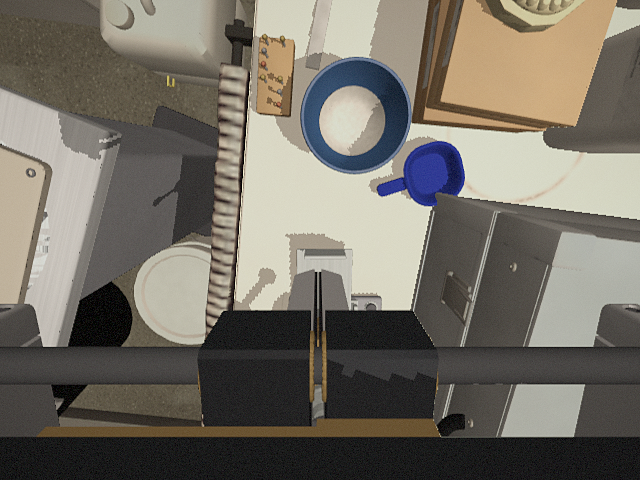

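The wrist view shows closed fingers (318,290), lip at (325,253) and case at right; the tips will land just outside the lip. Descending.

>>> play_rows --plan '[[[0,0,0,-1,0,40,0],[0,0,0,-2,0,80,0],[0,0,0,-2,-1,115,0],[0,0,0,-2,-1,145,0],[0,0,0,-2,-1,165,0],[0,0,0,-2,-1,178,0],[0,0,0,-2,-1,178,0],[0,0,0,-2,-1,178,0]]]'

```text
clock: 2.65
tool_pos: [0.3926, 0.1528, 0.2269]
tcp_rot: [[-0.376, 0.927, 0.001], [0.927, 0.376, 0.002], [0.002, 0.002, -1.0]]
contact_force: [0.4, -0.7, 0.6]
grip_width: 0.0005
gripper_force: 0.0
```

>>> play_rows --plan '[[[0,0,0,-4,0,0,0],[0,0,0,-8,0,0,0],[0,0,0,-12,0,0,0],[0,0,0,-16,0,0,0],[0,0,0,-20,0,0,0],[0,0,0,-24,0,0,0],[0,0,0,-28,0,0,0],[0,0,0,-28,0,0,0]]]'

```text
clock: 3.65
tool_pos: [0.4025, 0.1272, 0.2267]
tcp_rot: [[-0.376, 0.927, -0.001], [0.927, 0.376, 0.004], [0.004, 0.0, -1.0]]
contact_force: [-1.8, 4.6, 3.9]
grip_width: 0.0002
gripper_force: 2.6
```

```bash
python3 - <<'E'
from h import *
s=monitor.observe();d=s['tool_pos'][:2]-S;print('press xy',d@PX,d@PY,'F along PY',s['contact_force'][:2]@PY,s['contact_force'])
E
```

```text
press xy -0.00655708050187102 0.14954681282035936 F along PY 4.942812315437197 [-1.8    4.604  3.945]
```

>>> play_rows --plan '[[[0,0,0,-4,0,0,0],[0,0,0,-8,0,0,0],[0,0,0,-12,0,0,0],[0,0,0,-15,0,0,0],[0,0,0,-18,0,0,0],[0,0,0,-20,0,0,0],[0,0,0,-20,0,0,0]]]'

```text
clock: 4.53
tool_pos: [0.41, 0.1089, 0.2267]
tcp_rot: [[-0.376, 0.927, -0.001], [0.926, 0.376, 0.004], [0.004, 0.0, -1.0]]
contact_force: [-2.8, 5.8, 4.7]
grip_width: 0.0006
gripper_force: 2.9
```

>>> play_rows --plan '[[[0,0,0,-2,0,0,0],[0,0,0,-4,0,0,0],[0,0,0,-4,0,0,0]]]'

```text
clock: 4.9
tool_pos: [0.4114, 0.1052, 0.2267]
tcp_rot: [[-0.376, 0.926, -0.001], [0.926, 0.376, 0.004], [0.004, 0.0, -1.0]]
contact_force: [-2.7, 4.8, 3.6]
grip_width: 0.0005
gripper_force: 3.0
```

```bash
python3 - <<'E'
from h import *
s=monitor.observe();d=s['tool_pos'][:2]-S;print('press xy',d@PX,d@PY,'F along PY',s['contact_force'][:2]@PY,s['contact_force'])
E
```

```text
press xy -0.00651221378379676 0.12581732096857515 F along PY 5.441538730038565 [-2.712  4.773  3.609]
```

>>> play_rows --plan '[[[0,0,0,-2,0,0,0],[0,0,0,-3,0,0,0],[0,0,0,-3,0,0,0]]]'

```text
clock: 5.28
tool_pos: [0.4125, 0.1026, 0.2267]
tcp_rot: [[-0.377, 0.926, -0.002], [0.926, 0.377, 0.004], [0.005, 0.0, -1.0]]
contact_force: [-3.9, 5.5, 4.1]
grip_width: 0.0006
gripper_force: 3.2
```

>>> play_rows --plan '[[[0,0,0,-2,0,0,0],[0,0,0,-2,0,0,0]]]'

```text
clock: 5.52
tool_pos: [0.4128, 0.102, 0.2267]
tcp_rot: [[-0.378, 0.926, -0.003], [0.926, 0.378, 0.006], [0.007, -0.001, -1.0]]
contact_force: [-3.2, 10.7, 5.1]
grip_width: 0.0005
gripper_force: 5.3
```

>>> play_rows --plan '[[[0,0,0,-2,0,0,0],[0,0,0,-4,0,0,0],[0,0,0,-4,0,0,0]]]'

```text
clock: 5.9
tool_pos: [0.4134, 0.101, 0.2267]
tcp_rot: [[-0.382, 0.924, -0.007], [0.924, 0.382, 0.011], [0.012, -0.002, -1.0]]
contact_force: [-5.4, 18.4, 6.4]
grip_width: 0.0004
gripper_force: 9.7
```

```bash
python3 - <<'E'
from h import *
s=monitor.observe();d=s['tool_pos'][:2]-S;print('press xy',d@PX,d@PY,'F along PY',s['contact_force'][:2]@PY,s['contact_force'])
E
```

```text
press xy -0.00624405488462969 0.12116096755278793 F along PY 19.12122045023661 [-5.433 18.428  6.356]
```

>>> play_rows --plan '[[[0,0,0,8,0,0,0],[0,0,0,25,0,0,0],[0,0,0,35,0,-30,0],[0,0,0,35,0,-80,0],[0,0,0,35,0,-130,0],[0,0,0,35,0,-180,0],[0,0,0,35,0,-205,0],[0,0,0,35,0,-212,0],[0,0,0,35,0,-212,0]]]'

```text
clock: 7.02
tool_pos: [0.402, 0.1275, 0.4382]
tcp_rot: [[-0.374, 0.927, 0.001], [0.927, 0.374, 0.002], [0.002, 0.001, -1.0]]
contact_force: [0.6, 0.3, -0.4]
grip_width: 0.0006
gripper_force: 0.0
```

```bash
python3 - <<'E'
from h import *
im,d,W,c=grab('top',None); cv2.imwrite('pics/top2c.png',cv2.resize(im[165:290,285:445],(768,600),interpolation=cv2.INTER_CUBIC)[:,:,::-1])
W=W.reshape(-1,3);L=W[(W[:,2]>.03)&(W[:,2]<.05)&(W[:,0]>.36)&(W[:,0]<.46)&(W[:,1]>.07)&(W[:,1]<.16)]
d=L[:,:2]-S; print(len(L),(d@PX).mean(),(d@PY).mean(),(d@PY).max())
W=grab('scene',None)[2].reshape(-1,3);L=W[(W[:,2]>.03)&(W[:,2]<.05)&(W[:,0]>.36)&(W[:,0]<.46)&(W[:,1]>.07)&(W[:,1]<.16)]
d=L[:,:2]-S; print(len(L),(d@PX).mean(),(d@PY).mean(),(d@PY).max())
R=.038
for t in [135]: print(t,delta(S+R*np.array([np.cos(np.radians(t)),np.sin(np.radians(t))]),.175))
s=monitor.observe();print(s['clock'],s['tool_pos'],s['tcp_rot'],s['q'])
R=np.array(s['tcp_rot']); 
for t in range(135,-170,-10):
    f=lambda t:np.r_[np.cos(np.radians(t)),np.sin(np.radians(t)),0]*38
    print(t,np.round(R.T@(f(t)-f(135)),0)[:2])
E
```

```text
<stdin>:4: RuntimeWarning: Mean of empty slice.
  ret = ret.dtype.type(ret / rcount)
Traceback (most recent call last):
ValueError: zero-size array to reduction operation maximum which has no identity
```

View pics/top2c.png

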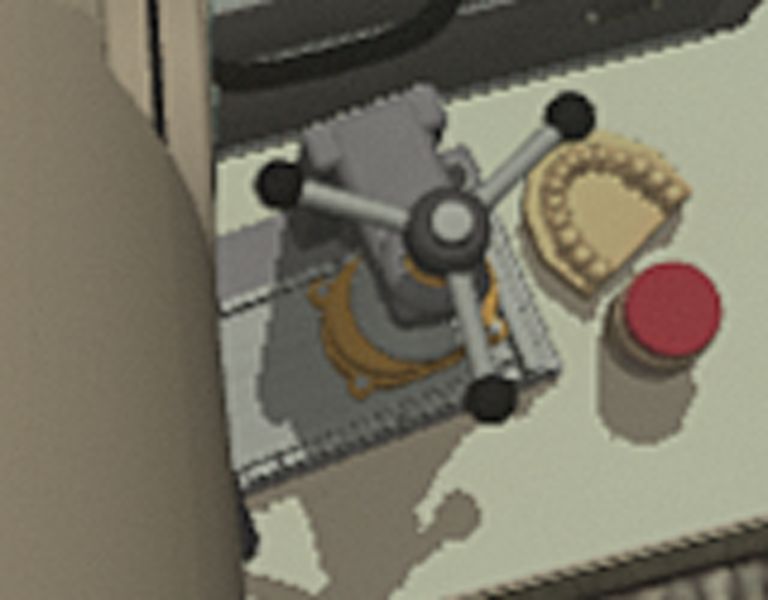

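The flask now sits under the pressure plate, the handle has not moved, and the arm hides the lip. The force rise and the position (finger face at about 113–114 mm) both say it is home. Next, the handle waypoints.

```bash
python3 - <<'E'
from h import *
f=lambda t:np.r_[np.cos(np.radians(t)),np.sin(np.radians(t))]*.038
print(delta(S+f(135),.175))
s=monitor.observe();R=np.array(s['tcp_rot'])
print([(t,*np.round(R.T@np.r_[f(t)-f(135),0]*1000)[:2].astype(int)) for t in range(135,-180,-10)])
E
```

```text
[-115.215   -7.803   63.553]
[(135, np.int64(0), np.int64(0)), (125, np.int64(2), np.int64(6)), (115, np.int64(3), np.int64(13)), (105, np.int64(3), np.int64(19)), (95, np.int64(1), np.int64(26)), (85, np.int64(-1), np.int64(32)), (75, np.int64(-5), np.int64(38)), (65, np.int64(-9), np.int64(43)), (55, np.int64(-14), np.int64(47)), (45, np.int64(-20), np.int64(50)), (35, np.int64(-26), np.int64(52)), (25, np.int64(-33), np.int64(53)), (15, np.int64(-40), np.int64(53)), (5, np.int64(-46), np.int64(51)), (-5, np.int64(-52), np.int64(49)), (-15, np.int64(-58), np.int64(45)), (-25, np.int64(-63), np.int64(41)), (-35, np.int64(-67), np.int64(36)), (-45, np.int64(-70), np.int64(30)), (-55, np.int64(-72), np.int64(23)), (-65, np.int64(-73), np.int64(17)), (-75, np.int64(-73), np.int64(10)), (-85, np.int64(-71), np.int64(4)), (-95, np.int64(-69), np.int64(-2)), (-105, np.int64(-65), np.int64(-8)), (-115, np.int64(-61), np.int64(-13)), (-125, np.int64(-56), np.int64(-17)), (-135, np.int64(-50), np.int64(-20)), (-145, np.int64(-44), np.int64(-22)), (-155, np.int64(-37), np.int64(-23)), (-165, np.int64(-30), np.int64(-23)), (-175, np.int64(-24), np.int64(-21))]
```

>>> play_rows --plan '[[[0,0,0,-30,-2,0,0],[0,0,0,-65,-5,0,0],[0,0,0,-95,-7,0,0],[0,0,0,-115,-8,0,0],[0,0,0,-115,-8,0,0],[0,0,0,-115,-8,25,0],[0,0,0,-115,-8,50,0],[0,0,0,-115,-8,63,0],[0,0,0,-115,-8,63,0],[0,0,0,-115,-8,63,0]]]'

```text
clock: 8.32
tool_pos: [0.4382, 0.0184, 0.3758]
tcp_rot: [[-0.375, 0.927, 0.001], [0.927, 0.375, 0.002], [0.002, 0.002, -1.0]]
contact_force: [-1.0, 0.2, 1.1]
grip_width: 0.0005
gripper_force: 0.0
```

>>> play_rows --plan '[[[0,0,0,2,6,0,0],[0,0,0,3,13,0,0],[0,0,0,3,19,0,0],[0,0,0,1,26,0,0],[0,0,0,-1,32,0,0],[0,0,0,-5,38,0,0],[0,0,0,-9,43,0,0],[0,0,0,-9,43,0,0]]]'

```text
clock: 9.32
tool_pos: [0.4821, 0.0261, 0.3755]
tcp_rot: [[-0.375, 0.927, 0.003], [0.927, 0.375, 0.002], [0.001, 0.003, -1.0]]
contact_force: [-1.7, 0.5, -1.4]
grip_width: 0.0002
gripper_force: 0.9
```

```bash
python3 - <<'E'
from h import *
s=monitor.observe();d=(s['tool_pos'][:2]-S)*1000;print(d,np.hypot(*d),np.degrees(np.arctan2(d[1],d[0])),s['contact_force'],s['torque'],s['q'])
im,d,W,c=grab('top',None); cv2.imwrite('pics/top3c.png',cv2.resize(im[165:290,285:445],(768,600),interpolation=cv2.INTER_CUBIC)[:,:,::-1])
E
```

```text
[17.502 35.08 ] 39.203374171866265 63.48447975412106 [-1.688  0.509 -1.352] [0.209 0.372 0.023] [-0.522  0.494  0.593  2.017 -0.405  0.744  0.703]
```

View pics/top3c.png

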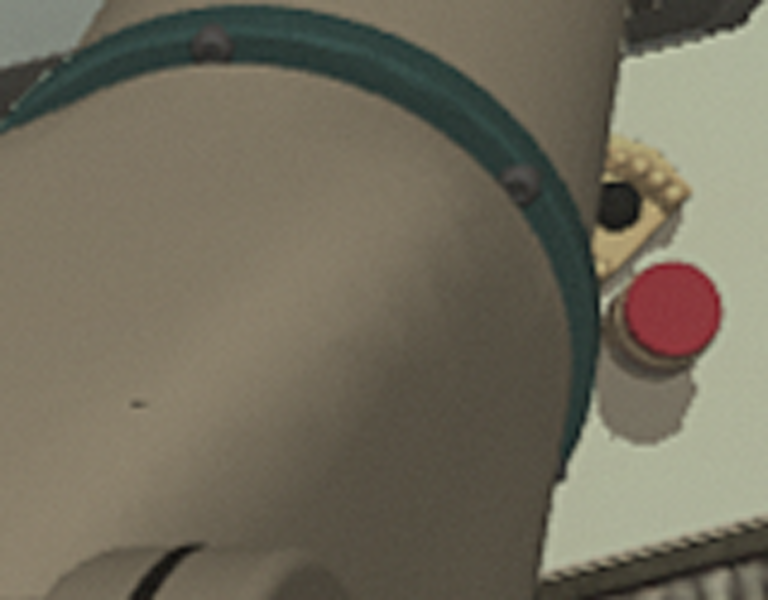

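Ball B has moved to (617,207), so the handle is turning with little force. Continuing.

>>> play_rows --plan '[[[0,0,0,-5,4,0,0],[0,0,0,-11,7,0,0],[0,0,0,-17,9,0,0],[0,0,0,-24,10,0,0],[0,0,0,-31,10,0,0],[0,0,0,-37,8,0,0],[0,0,0,-43,6,0,0],[0,0,0,-49,2,0,0],[0,0,0,-54,-2,0,0],[0,0,0,-58,-7,0,0],[0,0,0,-61,-13,0,0],[0,0,0,-63,-20,0,0],[0,0,0,-64,-26,0,0],[0,0,0,-64,-26,0,0]]]'

```text
clock: 11.12
tool_pos: [0.4814, -0.0445, 0.376]
tcp_rot: [[-0.373, 0.928, 0.004], [0.928, 0.373, 0.0], [-0.001, 0.003, -1.0]]
contact_force: [3.1, 0.1, 0.5]
grip_width: 0.0006
gripper_force: 1.5
```

```bash
cat >> h.py <<'E'
def st():
    s=monitor.observe();d=(s['tool_pos'][:2]-S)*1000;t=np.arctan2(d[1],d[0]);print(s['clock'],d,np.hypot(*d),np.degrees(t),s['contact_force'],'tang',s['contact_force'][:2]@[-np.sin(t),np.cos(t)],s['torque'],s['q'])
E
python3 -c "
from h import *
st()"
```

```text
11.125 [ 16.767 -35.529] 39.28648835357157 -64.73582117410714 [3.092 0.114 0.496] tang 2.8444213135633594 [-0.168 -0.647  0.015] [-0.373  0.493  0.588  2.015 -0.399  0.743  0.841]
```

>>> play_rows --plan '[[[0,0,0,0,-7,0,0],[0,0,0,2,-13,0,0],[0,0,0,2,-13,0,0]]]'

```text
clock: 11.5
tool_pos: [0.4677, -0.0467, 0.3755]
tcp_rot: [[-0.374, 0.927, 0.0], [0.927, 0.374, 0.001], [0.001, 0.001, -1.0]]
contact_force: [3.0, -1.1, 1.7]
grip_width: 0.0002
gripper_force: 1.4
```

>>> play_rows --plan '[[[0,0,0,2,-6,0,0],[0,0,0,2,-6,0,0]]]'

```text
clock: 11.75
tool_pos: [0.4634, -0.0473, 0.3761]
tcp_rot: [[-0.374, 0.927, 0.006], [0.927, 0.374, -0.0], [-0.003, 0.006, -1.0]]
contact_force: [6.6, -2.6, 1.7]
grip_width: 0.0006
gripper_force: 3.2
```

```bash
python3 -c "
from h import *
st()"
```

```text
11.75 [ -1.25  -38.317] 38.33738791195849 -91.86794016288201 [ 6.647 -2.584  1.693] tang 6.727915857222458 [-0.462 -1.569 -0.002] [-0.375  0.468  0.591  2.06  -0.394  0.717  0.851]
```

>>> play_rows --plan '[[[0,0,0,2,-3,0,0],[0,0,0,4,-6,0,0],[0,0,0,4,-6,0,0]]]'

```text
clock: 12.12
tool_pos: [0.4589, -0.0466, 0.3771]
tcp_rot: [[-0.374, 0.927, 0.015], [0.927, 0.374, -0.003], [-0.008, 0.012, -1.0]]
contact_force: [12.5, -2.2, 0.1]
grip_width: 0.0007
gripper_force: 5.3
```

>>> play_rows --plan '[[[0,0,0,2,-3,0,0],[0,0,0,4,-5,0,0],[0,0,0,4,-5,0,0]]]'

```text
clock: 12.5
tool_pos: [0.4552, -0.046, 0.3783]
tcp_rot: [[-0.373, 0.927, 0.023], [0.928, 0.373, -0.006], [-0.014, 0.019, -1.0]]
contact_force: [17.1, -6.8, 2.9]
grip_width: 0.0003
gripper_force: 8.5
```

```bash
python3 -c "
from h import *
st()"
```

```text
12.5 [ -9.44  -36.995] 38.1806506451387 -104.31455715590131 [17.11  -6.773  2.923] tang 18.253346541866655 [-1.58  -4.082 -0.066] [-0.388  0.45   0.598  2.085 -0.39   0.691  0.846]
```

>>> play_rows --plan '[[[0,0,0,2,-3,0,0],[0,0,0,4,-6,0,0],[0,0,0,4,-6,0,0],[0,0,0,4,-6,0,0]]]'

```text
clock: 13.0
tool_pos: [0.4507, -0.0454, 0.3794]
tcp_rot: [[-0.373, 0.927, 0.031], [0.928, 0.373, -0.009], [-0.02, 0.026, -0.999]]
contact_force: [23.8, -8.4, 1.9]
grip_width: 0.0003
gripper_force: 10.7
```

>>> play_rows --plan '[[[0,0,0,2,-3,0,0],[0,0,0,4,-6,0,0],[0,0,0,4,-6,0,0],[0,0,0,4,-6,0,0]]]'

```text
clock: 13.5
tool_pos: [0.4461, -0.0449, 0.3805]
tcp_rot: [[-0.372, 0.928, 0.039], [0.928, 0.372, -0.011], [-0.025, 0.032, -0.999]]
contact_force: [28.3, -10.5, 1.2]
grip_width: 0.0006
gripper_force: 13.1
```

```bash
python3 -c "
from h import *
st();s=monitor.observe();print((np.array(s['tool_pos'])+.185*np.array(s['tcp_rot'])[:,2])[:2]-S)"
```

```text
13.5 [-18.458 -35.89 ] 40.35826604609656 -117.21627593302955 [ 28.299 -10.52    1.153] tang 29.977020214230365 [-2.645 -6.868 -0.036] [-0.401  0.43   0.604  2.112 -0.386  0.664  0.84 ]
[-0.011 -0.038]
```

>>> play_rows --plan '[[[0,0,0,2,-3,0,0],[0,0,0,4,-6,0,0],[0,0,0,6,-9,0,0],[0,0,0,6,-9,0,0],[0,0,0,6,-9,0,0]]]'

```text
clock: 14.12
tool_pos: [0.4388, -0.0445, 0.3822]
tcp_rot: [[-0.37, 0.928, 0.05], [0.928, 0.371, -0.015], [-0.033, 0.041, -0.999]]
contact_force: [33.9, -15.2, 6.7]
grip_width: 0.0004
gripper_force: 17.2
```

```bash
python3 -c "
from h import *
st();s=monitor.observe();print((np.array(s['tool_pos'])+.185*np.array(s['tcp_rot'])[:,2])[:2]-S)
im,d,W,c=grab('scene',None); cv2.imwrite('pics/sc2.png',cv2.resize(im[180:310,290:450],(738,600),interpolation=cv2.INTER_CUBIC)[:,:,::-1])"
```

```text
14.125 [-25.758 -35.459] 43.82692261537386 -125.99554446049113 [ 33.868 -15.206   6.695] tang 36.338029760563856 [-3.8   -8.303 -0.184] [-0.412  0.415  0.61   2.132 -0.381  0.645  0.835]
[-0.016 -0.038]
```

View pics/sc2.png

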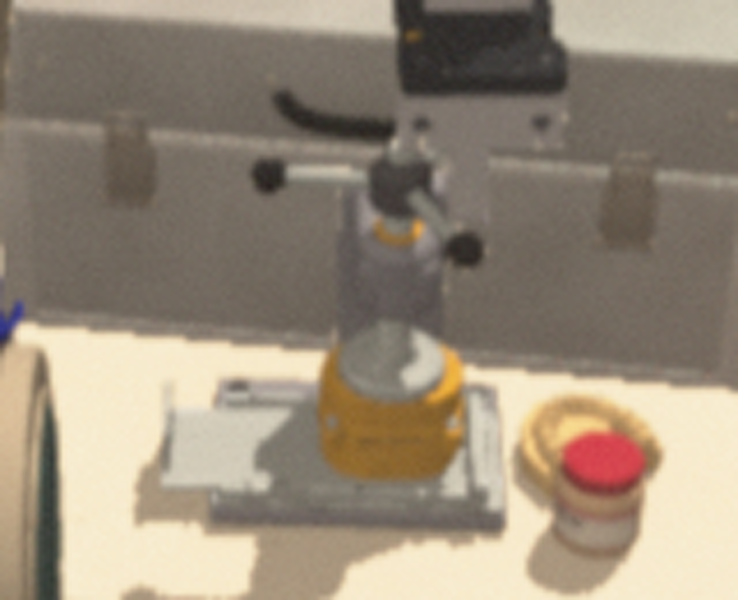

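The pressure plate is seated on the flask (390,365), the plate is against the stop, and the bystanders haven't moved. The force is still rising, so I'll press further.

>>> play_rows --plan '[[[0,0,0,3,-3,0,0],[0,0,0,6,-6,0,0],[0,0,0,9,-9,0,0],[0,0,0,9,-9,0,0],[0,0,0,9,-9,0,0]]]'

```text
clock: 14.8
tool_pos: [0.4298, -0.0419, 0.3842]
tcp_rot: [[-0.368, 0.928, 0.06], [0.929, 0.369, -0.019], [-0.04, 0.049, -0.998]]
contact_force: [33.2, -20.5, 21.7]
grip_width: 0.0004
gripper_force: 18.0
```

```bash
python3 -c "
from h import *
st();s=monitor.observe();print((np.array(s['tool_pos'])+.185*np.array(s['tcp_rot'])[:,2])[:2]-S)
W=grab('scene',None)[2][200:245,335:400].reshape(-1,3);b=W[(W[:,2]>.16)&(W[:,2]<.215)&(np.hypot(*(W[:,:2]-S).T)<.08)];r_=np.hypot(*(b[:,:2]-S).T);b=b[r_>.05]
t=np.degrees(np.arctan2(b[:,1]-S[1],b[:,0]-S[0]));print(np.histogram(t,np.arange(-180,181,10)))"
```

```text
14.8 [-34.823 -32.888] 47.89853712413452 -136.63674021249744 [ 33.192 -20.454  21.695] tang 37.66061642325067 [-5.242 -8.749 -0.33 ] [-0.43   0.397  0.619  2.156 -0.375  0.626  0.823]
[-0.024 -0.036]
(array([ 0,  0,  0, 21, 88, 37,  0,  0,  0,  0,  0,  0,  0,  0,  0,  0,  0,
        0,  0,  0,  1,  0,  0,  0,  0,  0,  0,  1, 45, 18,  0,  0,  0,  0,
        0,  0]), array([-180, -170, -160, -150, -140, -130, -120, -110, -100,  -90,  -80,
        -70,  -60,  -50,  -40,  -30,  -20,  -10,    0,   10,   20,   30,
         40,   50,   60,   70,   80,   90,  100,  110,  120,  130,  140,
        150,  160,  170,  180]))
```

Force on the fingers is now turning upward, so the tips are riding up. I'll back off, measure, and re-engage lower on the ball for a longer lever.

>>> play_rows --plan '[[[0,0,0,-8,4,0,0],[0,0,0,-16,7,0,0],[0,0,0,-24,11,0,0],[0,0,0,-32,15,0,0],[0,0,0,-36,17,0,0],[0,0,0,-36,17,0,0],[0,0,0,-36,17,0,0]]]'

```text
clock: 15.72
tool_pos: [0.4484, -0.0595, 0.3805]
tcp_rot: [[-0.376, 0.926, 0.024], [0.927, 0.376, 0.003], [-0.006, 0.023, -1.0]]
contact_force: [13.8, 7.0, 25.1]
grip_width: 0.0006
gripper_force: 14.0
```

```bash
cat >> h.py <<'E'
def balls():
    s=[]
    im,_,W,_=grab('scene',None); im=im[195:260,335:410].astype(int); W=W[195:260,335:410]
    m=(W[...,2]>.165)&(W[...,2]<.215)&(im.max(2)<75)
    b=W[m]; q=b[:,:2]-S; rr=np.hypot(*q.T); b=b[(rr>.05)&(rr<.075)]; q=b[:,:2]-S
    t=np.degrees(np.arctan2(q[:,1],q[:,0]))
    for lo in (-180,-90,60):
        k=(t>lo)&(t<lo+90)
        if k.sum()>5: print('ball',k.sum(),t[k].mean(),(t[k].min()+t[k].max())/2,b[k].mean(0),b[k][:,2].max())
E
python3 -c "
from h import *
st();s=monitor.observe()
balls()
a=np.radians(-133);c=S+.054*np.r_[np.cos(a),np.sin(a)]+.025*np.r_[-np.sin(a),np.cos(a)]
print(c,delta(c,.168))"
```

```text
15.725 [-16.232 -50.488] 53.03261896881667 -107.82234359911122 [13.793  6.96  25.061] tang 11.00099626450901 [ 1.525 -3.177 -0.099] [-0.354  0.438  0.593  2.095 -0.393  0.692  0.883]
ball 41 -123.95893083789554 -122.83866118173694 [ 0.428 -0.064  0.188] 0.19496046470122072
ball 37 125.28553877051009 124.14313512691544 [0.428 0.043 0.187] 0.19356634187785954
[ 0.446 -0.066] [-4.559 -4.793 13.259]
```

```bash
python3 -c "
from h import *
im=grab('scene',None)[0];w=grab('wrist',None)[0]
a=cv2.resize(im[170:260,320:430],(400,327),interpolation=cv2.INTER_CUBIC);b=cv2.resize(w[240:,160:480],(400,300))
b=cv2.copyMakeBorder(b,0,27,0,0,cv2.BORDER_CONSTANT);cv2.imwrite('pics/cmp.png',np.hstack([a,b])[:,:,::-1]);st()"
```

```text
15.875 [-15.998 -50.659] 53.1252738545029 -107.52561818531554 [14.514  5.629 27.116] tang 12.145115783432114 [ 1.48  -3.229 -0.183] [-0.354  0.439  0.594  2.095 -0.393  0.691  0.883]
```

View pics/cmp.png

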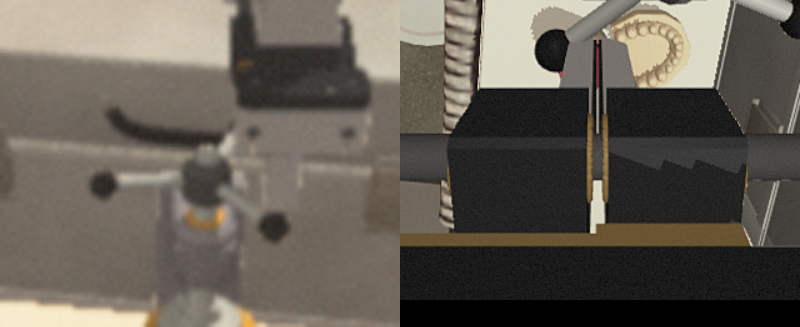

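The tips seem to be standing on the pushed spoke/ball (283,212 left; 597,50 right). I'll lift straight off.

>>> play_rows --plan '[[[0,0,0,0,0,-10,0],[0,0,0,0,0,-25,0],[0,0,0,0,0,-40,0],[0,0,0,0,0,-40,0],[0,0,0,0,0,-40,0]]]'

```text
clock: 16.5
tool_pos: [0.4407, -0.06, 0.4145]
tcp_rot: [[-0.375, 0.927, -0.002], [0.927, 0.375, 0.002], [0.003, -0.001, -1.0]]
contact_force: [-0.2, -0.3, -0.3]
grip_width: 0.0005
gripper_force: 0.0
```

```bash
python3 - <<'E'
from h import *
st();balls()
im,d,W,c=grab('wrist',None);
H=(W[...,2]>.17)&(W[...,2]<.205)&(np.hypot(W[...,0]-S[0],W[...,1]-S[1])<.085)
b=W[H];t=np.degrees(np.arctan2(b[:,1]-S[1],b[:,0]-S[0]));rr=np.hypot(*(b[:,:2]-S).T)
k=rr>.025;print(np.histogram(t[k],np.arange(-180,181,6)))
cv2.imwrite('pics/cmp2.png',np.hstack([cv2.resize(grab('scene',None)[0][170:260,320:430],(400,327)),cv2.copyMakeBorder(cv2.resize(im[200:,120:520],(400,280)),0,47,0,0,cv2.BORDER_CONSTANT)])[:,:,::-1])
E
```

```text
16.5 [-23.941 -51.047] 56.38179301593741 -115.1265219217882 [-0.223 -0.312 -0.317] tang -0.06954805125151188 [-0.039  0.033  0.001] [-0.4    0.383  0.645  2.06  -0.322  0.799  0.823]
ball 44 -120.90176755332195 -119.99548949182861 [ 0.431 -0.066  0.187] 0.1928324711876388
ball 12 -3.995954983708556 -4.2293671613957216 [ 0.523 -0.013  0.187] 0.19312433214686575
ball 35 127.62706583334202 127.42051377523148 [0.426 0.041 0.187] 0.19309649961919204
(array([  0,   0,   0,   0,   0,   0,   0,   0,   0, 370, 370, 166,  11,
         0,   0,   0,   0,   0,   0,   0,   0,   0,   0,   0,   0,   0,
         0,   0,  22, 455, 612, 289,   0,   0,   0,   0,   0,   0,   0,
         0,   0,   0,   0,   0,   0,   0,   0,   0,  31, 504, 762, 354,
         0,   0,   0,   0,   0,   0,   0,   0]), array([-180, -174, -168, -162, -156, -150, -144, -138, -132, -126, -120,
       -114, -108, -102,  -96,  -90,  -84,  -78,  -72,  -66,  -60,  -54,
        -48,  -42,  -36,  -30,  -24,  -18,  -12,   -6,    0,    6,   12,
         18,   24,   30,   36,   42,   48,   54,   60,   66,   72,   78,
         84,   90,   96,  102,  108,  114,  120,  126,  132,  138,  144,
        150,  156,  162,  168,  174,  180]))
```

View pics/cmp2.png

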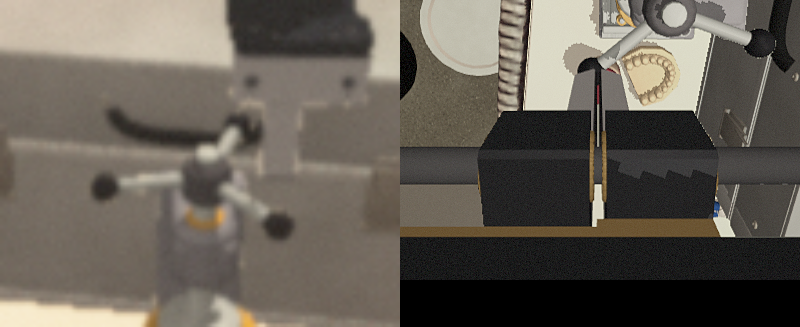

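The spokes are now at about 3°, 123° and -117° (wrist depth), with the hand free above. Re-engaging behind the ball, with the flat finger face turned to it and the tips lower.

>>> play_rows --plan '[[[0,0,-0.12,-6,6,0,0],[0,0,-0.25,-12,12,0,0],[0,0,-0.4,-16,17,0,0],[0,0,-0.5,-16,17,0,0],[0,0,-0.57,-16,17,0,0],[0,0,-0.57,-16,17,0,0],[0,0,-0.57,-16,17,25,0],[0,0,-0.57,-16,17,45,0],[0,0,-0.57,-16,17,57,0],[0,0,-0.57,-16,17,57,0],[0,0,-0.57,-16,17,57,0]]]'

```text
clock: 18.02
tool_pos: [0.4635, -0.0687, 0.3587]
tcp_rot: [[-0.815, 0.579, 0.002], [0.579, 0.815, 0.002], [-0.0, 0.002, -1.0]]
contact_force: [-0.0, 0.1, 0.1]
grip_width: 0.0007
gripper_force: 0.0
```

>>> play_rows --plan '[[[0,0,0,4,0,0,0],[0,0,0,8,-1,0,0],[0,0,0,12,-1,0,0],[0,0,0,15,-1,0,0],[0,0,0,15,-1,0,0]]]'

```text
clock: 18.65
tool_pos: [0.4528, -0.0626, 0.3592]
tcp_rot: [[-0.815, 0.579, 0.01], [0.579, 0.815, -0.003], [-0.01, 0.003, -1.0]]
contact_force: [7.8, -6.8, -6.8]
grip_width: 0.0005
gripper_force: 5.0
```

```bash
python3 -c "
from h import *
st();balls();print(monitor.observe()['tcp_rot'])"
```

```text
18.65 [-11.844 -53.565] 54.85891886751455 -102.46862301114864 [ 7.791 -6.758 -6.756] tang 9.065925482731894 [-1.444 -1.745  0.08 ] [-0.231  0.457  0.428  2.099 -0.311  0.635  1.362]
ball 49 -125.23884709672689 -124.45667142305881 [ 0.426 -0.063  0.187] 0.1940181122797183
ball 25 -6.547458990681097 -6.209895157083275 [ 0.524 -0.016  0.188] 0.19349205234452646
ball 39 122.94338942633243 123.41192550048001 [0.431 0.044 0.187] 0.19349832167666775
[[-0.815  0.579  0.01 ]
 [ 0.579  0.815 -0.003]
 [-0.01   0.003 -1.   ]]
```

>>> play_rows --plan '[[[0,0,0,4,0,0,0],[0,0,0,8,0,0,0],[0,0,0,12,0,0,0],[0,0,0,12,0,0,0],[0,0,0,12,0,0,0]]]'

```text
clock: 19.32
tool_pos: [0.4454, -0.0581, 0.3598]
tcp_rot: [[-0.814, 0.58, 0.018], [0.58, 0.814, -0.008], [-0.019, 0.004, -1.0]]
contact_force: [12.5, -14.6, -12.3]
grip_width: 0.0006
gripper_force: 9.4
```

```bash
python3 -c "
from h import *
st();balls();print(monitor.observe()['tcp_rot'])"
```

```text
19.325 [-19.208 -49.076] 52.70092347437983 -111.37525417263143 [ 12.496 -14.561 -12.287] tang 16.943583484513926 [-3.22  -3.098  0.212] [-0.247  0.444  0.433  2.121 -0.308  0.616  1.35 ]
ball 51 -131.40258064618268 -130.83285230578986 [ 0.421 -0.059  0.188] 0.19528732184469128
ball 34 117.37492516442389 117.79744844215958 [0.436 0.046 0.187] 0.19297649818011361
[[-0.814  0.58   0.018]
 [ 0.58   0.814 -0.008]
 [-0.019  0.004 -1.   ]]
```

>>> play_rows --plan '[[[0,0,0,4,0,0,0],[0,0,0,8,0,0,0],[0,0,0,12,1,0,0],[0,0,0,12,1,0,0],[0,0,0,12,1,0,0]]]'

```text
clock: 20.0
tool_pos: [0.4384, -0.0529, 0.3604]
tcp_rot: [[-0.813, 0.582, 0.025], [0.581, 0.813, -0.014], [-0.029, 0.004, -1.0]]
contact_force: [18.7, -23.2, -17.6]
grip_width: 0.0002
gripper_force: 14.0
```

```bash
python3 -c "
from h import *
st();balls()"
```

```text
20.0 [-26.243 -43.919] 51.16198288801812 -120.85944057451105 [ 18.711 -23.224 -17.605] tang 27.97451853568392 [-5.168 -4.321  0.289] [-0.266  0.433  0.438  2.143 -0.304  0.597  1.335]
ball 51 -136.75099329028967 -135.66967023600648 [ 0.416 -0.055  0.187] 0.19421596609209094
ball 36 110.19727933703558 109.75076305250232 [0.443 0.049 0.186] 0.19350061942777613
```

>>> play_rows --plan '[[[0,0,0,4,0,0,0],[0,0,0,8,1,0,0],[0,0,0,12,2,0,0],[0,0,0,12,2,0,0],[0,0,0,12,2,0,0]]]'

```text
clock: 20.68
tool_pos: [0.4328, -0.0477, 0.3612]
tcp_rot: [[-0.811, 0.585, 0.036], [0.584, 0.811, -0.02], [-0.041, 0.005, -0.999]]
contact_force: [26.1, -33.9, -22.8]
grip_width: 0.0001
gripper_force: 20.8
```

```bash
python3 -c "
from h import *
st();balls()"
```

```text
20.675 [-31.845 -38.696] 50.11420907488489 -129.452938120416 [ 26.069 -33.924 -22.786] tang 41.68567968105121 [-7.846 -5.858  0.025] [-0.287  0.422  0.446  2.162 -0.299  0.577  1.317]
ball 50 -141.0149599763521 -140.22300836434636 [ 0.413 -0.051  0.187] 0.19251807130798698
ball 32 105.99434509850454 105.42472010571849 [0.448 0.049 0.187] 0.19307468479108397
```

>>> play_rows --plan '[[[0,0,0,4,1,0,0],[0,0,0,8,1,0,0],[0,0,0,12,2,0,0],[0,0,0,12,2,0,0],[0,0,0,12,2,0,0]]]'

```text
clock: 21.35
tool_pos: [0.4279, -0.0429, 0.3619]
tcp_rot: [[-0.807, 0.589, 0.048], [0.588, 0.808, -0.028], [-0.055, 0.006, -0.998]]
contact_force: [37.1, -48.4, -36.8]
grip_width: 0.0005
gripper_force: 29.3
```

```bash
python3 -c "
from h import *
st();balls()"
```

```text
21.35 [-36.732 -33.947] 50.01603315397209 -137.25677527507992 [ 37.098 -48.383 -36.832] tang 60.71147728170623 [-11.212  -8.039  -0.537] [-0.309  0.412  0.454  2.18  -0.295  0.555  1.297]
ball 51 -145.20153325234782 -144.6557231487331 [ 0.41  -0.047  0.187] 0.19213325570519368
ball 29 102.29781119035576 101.24502050506251 [0.452 0.05  0.187] 0.1937282705098319
```

Torque is now about 3.5 N m and the handle is stiff. I'll back away and lift clear.

>>> play_rows --plan '[[[0,0,0,-8,-1,0,0],[0,0,0,-16,-3,0,0],[0,0,0,-24,-4,0,0],[0,0,0,-32,-5,0,0],[0,0,0,-40,-6,0,0],[0,0,0,-48,-6,0,0],[0,0,0,-52,-6,0,0],[0,0,0,-52,-6,0,0]]]'

```text
clock: 22.4
tool_pos: [0.4551, -0.0645, 0.3594]
tcp_rot: [[-0.816, 0.579, 0.008], [0.579, 0.816, 0.0], [-0.006, 0.005, -1.0]]
contact_force: [5.4, -2.7, 3.1]
grip_width: 0.0008
gripper_force: 3.2
```

```bash
python3 -c "
from h import *
st();balls()"
```

```text
22.4 [ -9.511 -55.465] 56.27486244469979 -99.73052312238724 [ 5.414 -2.692  3.117] tang 5.791000124005176 [-0.511 -1.397  0.06 ] [-0.223  0.46   0.426  2.091 -0.313  0.643  1.368]
ball 48 -123.24041994118117 -123.11395818698618 [ 0.429 -0.064  0.188] 0.19452145301332374
ball 18 -5.221630575829675 -5.6699075517132576 [ 0.524 -0.014  0.188] 0.19300711714286162
ball 38 125.33587215104954 124.39539256955429 [0.428 0.043 0.188] 0.19389160840188827
```

The handle springs back with the finger until friction holds it, so I'll finish the release gently.

>>> play_rows --plan '[[[0,0,0,-1,0,0,0],[0,0,0,-2,0,0,0],[0,0,0,-3,0,0,0],[0,0,0,-4,0,0,0],[0,0,0,-5,0,0,0],[0,0,0,-6,0,0,0],[0,0,0,-7,0,0,0],[0,0,0,-8,0,0,0],[0,0,0,-9,0,0,0],[0,0,0,-10,0,0,0],[0,0,0,-10,0,0,0]]]'

```text
clock: 23.82
tool_pos: [0.4613, -0.0696, 0.3582]
tcp_rot: [[-0.816, 0.578, 0.0], [0.578, 0.816, 0.002], [0.001, 0.002, -1.0]]
contact_force: [-1.6, 1.3, 0.3]
grip_width: 0.0005
gripper_force: 0.0
```

```bash
python3 -c "
from h import *
st();balls()"
```

```text
23.825 [ -3.329 -60.642] 60.73289445097586 -93.1426290247788 [-1.561  1.299  0.258] tang -1.6299590395503345 [-0.058 -0.043  0.008] [-0.209  0.472  0.423  2.072 -0.314  0.658  1.378]
ball 48 -121.40980789050877 -119.55236547404763 [ 0.43  -0.065  0.187] 0.194414334697031
ball 13 -3.5528166827712395 -4.016754097584445 [ 0.523 -0.013  0.188] 0.19238623749667597
ball 35 126.82997838702491 126.44742646714504 [0.427 0.041 0.187] 0.19391742306549312
```

>>> play_rows --plan '[[[0,0,0,-8,0,0,0],[0,0,0,-8,0,-20,0],[0,0,0,-8,0,-50,0],[0,0,0,-8,0,-90,0],[0,0,0,-30,0,-120,0],[0,0,0,-70,0,-130,0],[0,0,0,-110,0,-130,0],[0,0,0,-150,0,-130,0],[0,0,0,-170,0,-130,0],[0,0,0,-170,0,-130,0],[0,0,0,-170,0,-130,0]]]'

```text
clock: 25.25
tool_pos: [0.5994, -0.168, 0.4879]
tcp_rot: [[-0.816, 0.578, -0.0], [0.578, 0.816, 0.003], [0.002, 0.002, -1.0]]
contact_force: [-0.4, 0.9, 0.0]
grip_width: 0.0004
gripper_force: 0.0
```

```bash
python3 -c "
from h import *
st();balls()
for n in('top','scene'):
  im,_,W,_=grab(n,n+'9.png');W=W.reshape(-1,3);L=W[(W[:,2]>.032)&(W[:,2]<.05)&(W[:,0]>.38)&(W[:,0]<.46)&(W[:,1]>.07)&(W[:,1]<.14)]
  d=L[:,:2]-S;print(n,len(L),(d@PX).mean(),(d@PY).mean())
  if n=='top': cv2.imwrite('pics/top9c.png',cv2.resize(im[100:340,120:460],(800,565))[:,:,::-1])"
```

```text
25.25 [ 134.836 -158.954] 208.44017356729884 -49.69305978745248 [-0.401  0.92   0.041] tang 0.28948448835969953 [-0.049  0.039  0.045] [-0.064  0.552  0.492  1.496 -0.276  1.164  1.431]
ball 45 -121.84573956291075 -121.53129369028086 [ 0.43  -0.065  0.187] 0.1929729738727835
ball 15 -3.29879325214883 -3.5236679965681184 [ 0.523 -0.012  0.188] 0.1938270828494284
ball 37 127.21343317527592 126.76975474328434 [0.426 0.041 0.187] 0.19556277278329304
top 48 -0.0002932145768935656 0.11486171906536259
scene 30 -0.006649585265112891 0.11256132875714614
```

View pics/top9c.png

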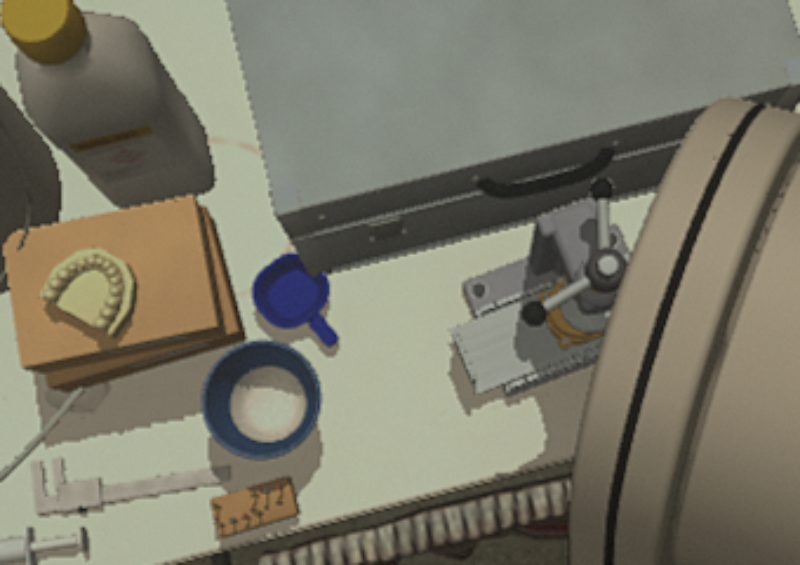

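The lip is at about 114 mm (home), the handle is resting against the stiff stop, the bystanders are unmoved and the hand is clear. Handing in.

```bash
python3 -c "
from h import *
print(order.hand_in())"
```

```text
the job is handed in; nothing more can be done
None
```

I pushed the flask plate in until it met the end stop and turned the handle clockwise to about 3.5 N m, then handed in at about 25 s with the hand clear. On release the handle sprang back roughly 20° and settled where friction holds it, with the pressure plate on the flask. The fingertips also rode up onto a spoke during the first push, so I lifted off and pushed again on the ball. The bystanders I could see were unmoved, but the arm hid the plaster cast and wax jar on the far side in the last picture.

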